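# Shut the disc sander's belt cover and offer up a bevel

## Task

Get the disc sander ready for sanding a bevel (it stays switched off). Push its open belt cover, left of the disc, shut until it clicks home on its catch; then pick up the long wood offcut and tilt it to lie flush on the sloping table, square to the disc, in line with the disc's centre, and about a finger's width short of it. Finish while still gripping the offcut and holding it pressed flat on the table without forcing it, and leave everything else on the bench where it is.

Things in the scene. Friction and masses are not known exactly. Their poses are not given: they have to be found in the camera images.
- sander_table: sander's tilting table: aluminium plate 120 (x) x 190 (y) x 10 mm. Origin: middle of its inner edge (by the disc), on the top face, 130 mm above the bench. x runs along the face up the slope to the disc (plate from x=0 to -120 mm), y along that edge to the left, z square out of the face. Rigidly locked, front edge low, at 0.25 to 0.52 rad from level; wood on it has friction about 0.6
- disc_face (a point): centre of the brown abrasive face of the grey sander's disc, 150 mm across, upright, stationary; x points into the face. The face stands 3 mm beyond the table's inner edge; the disc's centre is level with that edge
- belt_cover (a joint): angle of the belt cover, an upright sheet-metal door 104 mm wide, 118 mm high, left of the disc: 0 shut, larger open; starts at 0.45 to 0.85 rad and stays where left. Upright hinge at its outer (left) edge; the free edge, next to the table, swings towards the robot. A sprung catch resists from 0.13 to 0.045 rad (about 6 N near the free edge) and springs it back; past that it snaps to 0 and stays
- cover_push (a point): point on the cover's outer face, 90 mm from the hinge line, 20 mm under its upper edge, 137 mm above the bench; -x points straight out of the outer face, y along the cover to the hinge. Cover 4 mm thick (rim 7 mm). A black knob stands out 20 mm on the same upright line, 70 mm lower. The belt housing behind has its top 160 mm above the bench
- cover_hinge (a point): point on the hinge line of the belt cover, half-way up the cover; z is the (upright) hinge axis, the outer face stands 4 mm in front of it
- offcut_center (a point): centre of the long wood offcut (two-by-four end), 45 mm (x) by 110 mm (y) by 38 mm high (z), 0.07 to 0.14 kg, lying flat on the bench to the right of the sander; grasp it across the 45 mm. It may point either way round
- short_offcut: bystander: shorter offcut of the same wood, 45 x 70 x 38 mm; origin at the middle of its underside
- sanding_block: bystander: cork sanding block, 66 x 110 x 31 mm; origin at the middle of its underside
- tape_roll: bystander: roll of grey tape, 103 mm across, 48 mm high; origin at the middle of its underside
- tape_measure: bystander: tape measure, 36 x 88 x 66 mm; origin at the middle of its underside
- screwdriver: bystander: screwdriver lying flat, 206 mm long along y; origin under its middle
- pink_carton_low: bystander: lower of two stacked pink cartons, 69 x 166 x 56 mm; origin at the middle of its underside
- pink_carton_top: bystander: upper pink carton, 67 x 161 x 51 mm; origin at the middle of its underside

How it is judged:
By the outcome, as a careful person would: the job done as asked, in the order asked, and still so for the second after the job is handed in, while the arm keeps its last pose, push and grip.
It also fails if it takes over 69 s, if anything falls off the work surface, if the arm or the gripper's body presses on something with over 40 N, if the wrist force passes 120 N, or if a joint passes its speed limit or range.

## Robot

A 7-joint arm with a two-finger parallel gripper is mounted at the origin on a cart in front of the work surface, level with it; the furniture and walls round the work are solid. World frame = base frame: x ahead of the robot, y to its left, z up, the work surface at z = 0. Lengths are in m, angles in rad, forces in N, time in s.
With the tool pointing down it reaches from about 0.425 to 0.875 m from the base axis. Payload 8.4 kg.
Tool frame: the origin (TCP) lies where the fingers leave the gripper's body, on its centre line; the fingertips stand 70 mm ahead of it and the grasp point (between the pads) lies 51 mm ahead of it (arm.tip_extent is the distance from the TCP to the fingertips, in m); z points along the fingers, y is the line along which they close (so a half turn about z gives the same grasp; the last joint's range is limited). The gripper opens to 87 mm and grips with 3 to 60 N. Pads are 19 mm wide; open, the fingers measure 117 mm over their backs; the gripper's body (75 mm by 190 mm) begins 51 mm behind the grasp point.
Start: joints at [1.13, 0.333, 0.04, 1.465, -0.013, 1.343, -0.059], TCP at [0.218, -0.612, 0.292] pointing down, gripper open.
Joint ranges: [-2.58, 2.58], [-0.38, 2.09], [-1.3, 1.39], [0.25, 2.4], [-1.5, 4.64], [0.08, 2.09], [-2.65, 2.65]. Speed limits (rad/s): [2.22, 2.22, 2.79, 2.79, 3.14, 3.14, 3.14].

## Interface

Orientations are given as a unit quaternion [x, y, z, w].
In Python, from cell import arm gives the robot as it stands. The module is installed in compiled form; this text tells all that it offers.
- The arm moves only by the tool send_rows, never from a script. Its argument "deltas" is one flat list of numbers, 7 for each row, row after row: the turn, a rotation vector about the tool's x, y, z each as a share of 30 degrees, from -1 to 1, then the shift along the tool's x, y, z each as a share of 0.12 m, from -1 to 1, then the opening, from 0 (shut) to 1 (fully open). A call has 1 to 10 rows; each row is the pose to reach, as a shift and turn from the pose commanded when the call began, along the tool's axes at that moment; what a row does not reach only later rows make up. A row lasts 1/12 s, in which the tool goes at most 41.7 mm and 7.16 degrees, less where a joint would pass 70% of its speed; a pose out of reach is approached as far as the arm can. A call with a number of a shift or a turn outside -1 to 1 is refused whole. A call with a gripper value outside its range is refused whole. The fingers move at their own pace and stop on an object; the grip force is fixed at half the most. Time passes only in rows, so rows that repeat a pose let the fingers close. It gives the time, the measured TCP pose, the force, the opening and the grip force at its end, in the units of the state.
- arm.read_state(): the state, without advancing time (a new reading comes with each control period).
- arm.snapshot(name): name is "scene" or "top"; returns the picture (420x560x3 uint8, red, green, blue); there is no depth.
- arm.camera_params(name): a dict with "vertical_fov" (degrees; the focal length in pixels is half the picture's height over the tangent of half this angle, whatever the lens; pixels are square), "cx", "cy" (the principal point, pixels), "world_from_camera" (4x4, takes a point from camera to world coordinates). Camera axes: x right, y down, z forward; pixel columns grow to the right and rows downward; lengths in m; the calibration is good to about 2 mm. A picture is of the moment at which its call begins. camera_params takes no time and is no camera call.
- arm.job_done(): hands the job in; it is judged then, once.
Trained networks look in the newest picture that a camera, given by its name, has taken for a name from the list of things; names that differ only in an ending like _2 or _b are one class to them, and where a whole thing is asked for, a point or a joint stands for the part that bears it (a point fixed in the world has none). Each returns a list of dicts, best first, with "confidence" (0 to 1); they miss things now and then, are a little off and sometimes report something else, mostly with a low value. They report only what shows in the picture. A call takes as long as a camera call.
- arm.spot_in(thing, camera): "point" ([x, y, z] in m, in the coordinates of the camera as it stood for that picture, good to about 4 mm: the middle of the surface that is visible of it).
The state is a dict: "t": time; "joint_pos": joint angles; "qvel": joint speeds; "joint_torque": joint torques, N m; "tcp_pos": TCP position; "tool_rot": TCP orientation; "force": force on the tool from outside, world axes, zero at the start; "moment": the same for the moment, N m; "width": finger opening in m; "finger_force": force on a finger pad.
Only numpy, scipy, OpenCV 4.12 (cv2) and the standard library are available. Lean on these libraries where they do the work, as an engineer would, in place of code of your own. Each camera call takes 0.05 s, during which the arm holds its last target. There are 200 camera calls.

## Working session

There is one attempt and no reset: what is moved stays moved. The work goes in short steps, Python scripts to look and compute and a tool call to move; the robot and the scene stay as the last step left them, time stands still between calls to the robot, and variables do not carry over. Pictures are saved under pics/ and viewed, at most 10 in all, crops included, and the job is handed in when it is done.

Besides the shell and the picture viewer there is one more tool, called as name(argument=value, ...), one argument or row to a line, values as JSON. send_rows: Moves the arm, as the interface text tells. Shift numbers are shares of 0.12 m and turn numbers shares of 30 degrees, none past 1 either way. Its arguments: {"type":"object","properties":{"deltas":{"type":"array"}},"required":["deltas"]}

```bash
mkdir -p pics; cat > h.py <<'E'
import numpy as np, cv2
from cell import arm
from scipy.spatial.transform import Rotation as R
def snap(c,n):
    im=arm.snapshot(c); cv2.imwrite(f'pics/{n}.png',im[:,:,::-1]); return im
def cam(c):
    p=arm.camera_params(c); T=np.array(p['world_from_camera']); f=210/np.tan(np.radians(p['vertical_fov'])/2)
    return f,p['cx'],p['cy'],T
def proj(c,P):
    f,cx,cy,T=cam(c); q=(np.atleast_2d(P)-T[:3,3])@T[:3,:3]
    return np.c_[f*q[:,0]/q[:,2]+cx,f*q[:,1]/q[:,2]+cy]
def ray(c,uv,z):
    f,cx,cy,T=cam(c); d=T[:3,:3]@np.array([(uv[0]-cx)/f,(uv[1]-cy)/f,1]); o=T[:3,3]
    return o+d*(z-o[2])/d[2]
def spot(t,c):
    T=cam(c)[3]
    return [(np.round(T[:3,:3]@np.array(d['point'])+T[:3,3],4),round(d['confidence'],2)) for d in arm.spot_in(t,c)[:2]]
E
python3 - <<'E'
from h import *
np.set_printoptions(suppress=True,precision=4)
for c in('scene','top'):
    snap(c,c+'0'); f,cx,cy,T=cam(c); print(c,f,cx,cy,T)
    for t in('sander_table','disc_face','belt_cover','cover_push','cover_hinge','offcut_center','short_offcut','sanding_block','tape_roll','tape_measure','screwdriver','pink_carton_top'): print(t,spot(t,c))
s=arm.read_state();print(s)
E
```

```text
scene 486.0679998928375 278.58298331836585 207.81965921202865 [[-0.0701 -0.8455  0.5294 -0.3011]
 [-0.9975  0.063  -0.0315  0.1517]
 [-0.0067 -0.5303 -0.8478  1.3674]
 [ 0.      0.      0.      1.    ]]
sander_table [(array([0.5067, 0.125 , 0.1031]), 0.84)]
disc_face [(array([0.5634, 0.1386, 0.1624]), 0.72)]
belt_cover [(array([0.4866, 0.3002, 0.0993]), 0.57), (array([0.501 , 0.4533, 0.0501]), 0.38)]
cover_push [(array([0.4936, 0.3058, 0.1009]), 0.83)]
cover_hinge [(array([0.4873, 0.3015, 0.1067]), 0.92)]
offcut_center []
short_offcut [(array([0.5093, 0.1301, 0.0993]), 0.69), (array([ 0.5943, -0.0934,  0.045 ]), 0.59)]
sanding_block [(array([ 0.4354, -0.2687,  0.0333]), 0.63)]
tape_roll [(array([ 0.584 , -0.2376,  0.0403]), 0.86)]
tape_measure [(array([ 0.583 , -0.2375,  0.0404]), 0.5)]
screwdriver [(array([0.4003, 0.5453, 0.0198]), 0.87)]
pink_carton_top [(array([0.5839, 0.4855, 0.1098]), 0.62)]
top 406.52220712783424 286.98733567452973 204.17851410858538 [[-0.4198 -0.8651  0.2747  0.1182]
 [-0.9076  0.4019 -0.1213  0.2622]
 [-0.0054 -0.3003 -0.9538  1.3973]
 [ 0.      0.      0.   
[... 625 characters left out ...]
), 0.29)]
tape_measure [(array([0.5053, 0.4617, 0.0521]), 0.83)]
screwdriver [(array([0.3974, 0.5471, 0.0199]), 0.63)]
pink_carton_top [(array([0.5907, 0.4869, 0.0986]), 0.63)]
{'t': 1.3, 'joint_pos': array([ 1.1298,  0.3332,  0.0399,  1.4654, -0.0134,  1.3433, -0.0585]), 'qvel': array([ 0.0015, -0.001 ,  0.0009, -0.0016, -0.0009, -0.0015, -0.0001]), 'joint_torque': array([  0.0003, -65.6125,   1.3333, -40.4057,  -0.0599,   0.0352,
         0.    ]), 'tcp_pos': array([ 0.2179, -0.6124,  0.2923]), 'tool_rot': array([ 0.9854,  0.1701,  0.    , -0.    ]), 'force': array([ 0.019 ,  0.1544, -0.0505]), 'moment': array([-0.008 ,  0.0113,  0.0541]), 'finger_force': 0.0, 'width': 0.08674469798927374}
```

View pics/scene0.png

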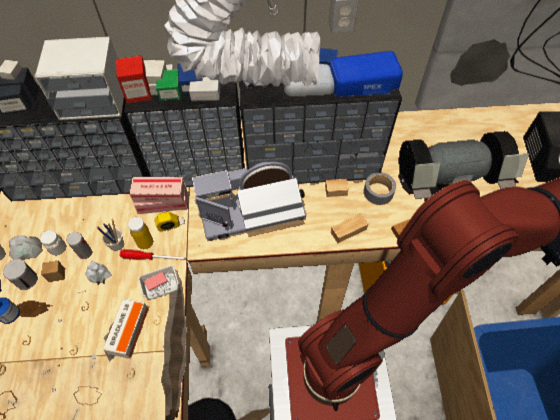

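View pics/top0.png

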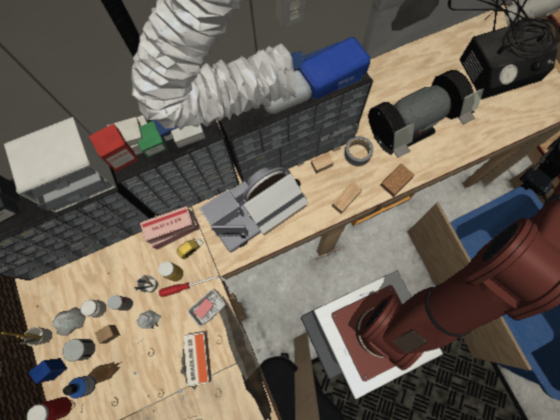

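The scene view shows the sander table at about (272,207), the open cover at (215,208) and the long offcut at (350,228). In the top view these are at (275,205), (230,220) and (347,197). I'll enlarge the sander and offcut in both.

```bash
python3 - <<'E'
import cv2,numpy as np
a=cv2.imread('pics/scene0.png')[150:250,180:313]; b=cv2.imread('pics/top0.png')[155:255,190:323]
cv2.imwrite('pics/c1.png',cv2.resize(a,None,fx=6,fy=6,interpolation=cv2.INTER_CUBIC))
cv2.imwrite('pics/c2.png',cv2.resize(b,None,fx=6,fy=6,interpolation=cv2.INTER_CUBIC))
E
```

```text
(no output)
```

View pics/c1.png

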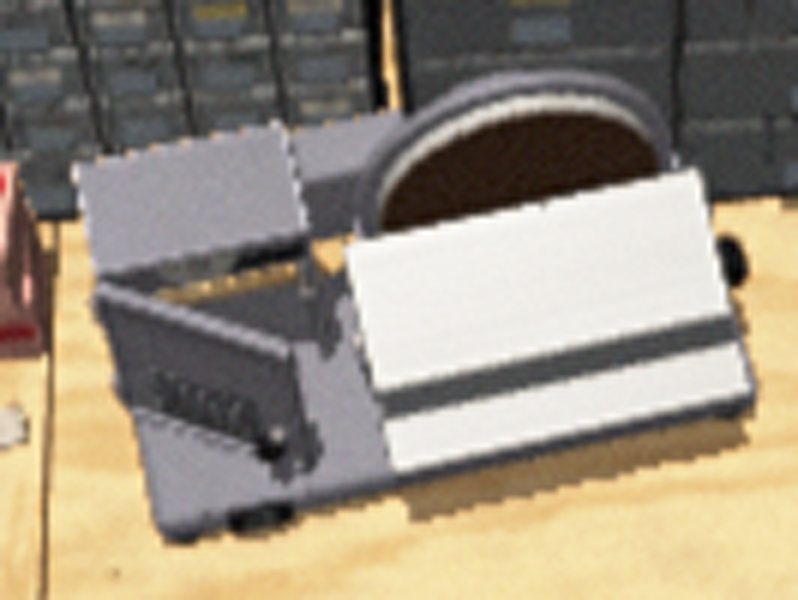

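View pics/c2.png

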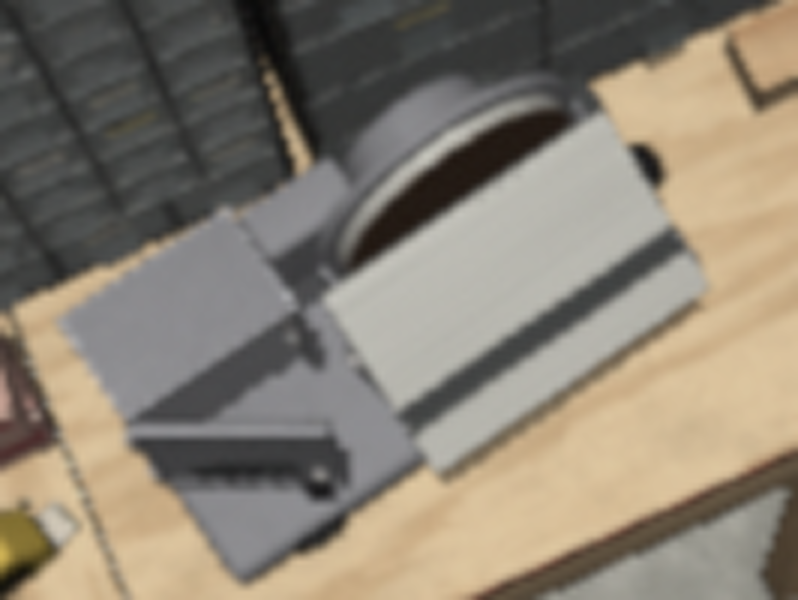

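Sander corners are clear in both crops: inner table edge (348,250)-(700,172) in scene and (325,305)-(605,118) in top. Cover top edge: (98,290)-(295,355) and (130,435)-(330,430). I'll fit those, and look at the offcut.

```bash
cat > fit.py <<'E'
from h import *
from scipy.optimize import least_squares
S=lambda L:(np.array(L)+.5)/6-.5+[180,150]
Tp=lambda L:(np.array(L)+.5)/6-.5+[190,155]
ms=S([(348,250),(700,172),(752,390),(395,470)]); mt=Tp([(325,305),(605,118),(706,285),(440,472)])
def tab(p):
    yaw,th=p[2:4]; M=(R.from_euler('z',yaw)*R.from_euler('y',-th)).as_matrix()
    return np.array([(0,.095,0),(0,-.095,0),(-.12,-.095,0),(-.12,.095,0)])@M.T+[p[0],p[1],.13]
res=lambda p:np.r_[(proj('scene',tab(p))-ms).ravel(),(proj('top',tab(p))-mt).ravel()]
cs=S([(98,290),(295,355)]); ct=Tp([(130,435),(330,430)])
def cov(p): # middle of top edge line: hinge, free
    d=np.array([np.cos(p[2]),np.sin(p[2]),0]); h=np.array([p[0],p[1],.157]); return np.array([h,h+.104*d])
rc=lambda p:np.r_[(proj('scene',cov(p))-cs).ravel(),(proj('top',cov(p))-ct).ravel()]
if __name__=='__main__':
    np.set_printoptions(suppress=True,precision=4)
    r=least_squares(res,[.56,.13,0.1,.35]);print('table',r.x,'res',r.fun.round(1))
    q=least_squares(rc,[.5,.35,-2]);print('cover',q.x,cov(q.x),q.fun.round(1))
    print('angle',(-np.pi/2+r.x[2])-q.x[2])
    for c,e in(('scene',S),('top',Tp)): pass
    a=cv2.imread('pics/scene0.png')[205:250,315:381]; b=cv2.imread('pics/top0.png')[175:220,318:384]
    cv2.imwrite('pics/c3.png',np.vstack([cv2.resize(x,None,fx=6,fy=6,interpolation=cv2.INTER_CUBIC) for x in(a,b)]))
E
python3 fit.py
```

```text
table [0.5589 0.1361 0.1937 0.6178] res [-0.8  0.1  0.  -0.3 -0.5  0.7  0.1  1.3  0.2 -0.7  0.5 -1.3  0.3 -0.3
 -0.5  0.1]
cover [ 0.507   0.3502 -1.9909] [[0.507  0.3502 0.157 ]
 [0.4646 0.2552 0.157 ]] [-0.1  0.2 -0.8 -0.6  0.6 -0.2  0.4  0.2]
angle 0.6137543311461271
```

View pics/c3.png

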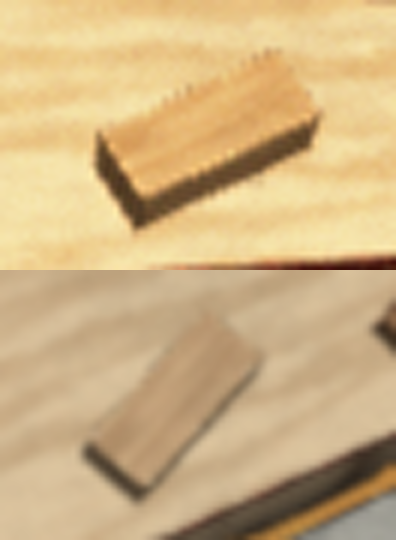

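The offcut's top face corners are (100,135),(272,52),(320,115),(145,195) in the scene crop. In the top crop they are (90,448),(205,312),(262,353),(147,485), with y including the 270 stack offset. The fitted tilt of 0.62 is outside the given range, so I'll refine with sub-pixel edges and small camera shifts.

```bash
cat > refine.py <<'E'
from fit import *
from scipy.ndimage import map_coordinates, gaussian_filter
G={c:gaussian_filter(cv2.imread(f'pics/{c}0.png').astype(float),(.6,.6,0)) for c in('scene','top')}
def measure(c,P,w=2.5):
    """edge points of polygon P (pixels) by strongest colour gradient along normals"""
    out=[];s=np.arange(-w,w+.01,.25)
    for i in range(len(P)):
        a,b=P[i],P[(i+1)%len(P)]; n=np.array([-(b-a)[1],(b-a)[0]])/np.linalg.norm(b-a)
        for t in np.linspace(.12,.88,20):
            q=(a+t*(b-a))+s[:,None]*n
            v=np.array([map_coordinates(G[c][:,:,k],[q[:,1],q[:,0]],order=1) for k in range(3)])
            g=np.abs(np.gradient(v,axis=1)).sum(0); g=g*np.exp(-s**2/(2*2**2)); k=g.argmax()
            j=slice(max(0,k-2),k+3); out.append((i,t,*(q[j]*g[j,None]).sum(0)/g[j].sum()))
    return out
def fitedges(model,p,lo,hi,cs=('scene','top'),sig=.7):
    n=len(p); sh=np.zeros(4)
    for it in range(4):
        M={c:measure(c,proj(c,model(p))+sh[2*k:2*k+2]) for k,c in enumerate(cs)}
        def f(z):
            r=[]
            for k,c in enumerate(cs):
                P=proj(c,model(z[:n]))+z[n+2*k:n+2*k+2]
                for i,t,u,v in M[c]:
                    a,b=P[i],P[(i+1)%len(P)]; d=(b-a)/np.linalg.norm(b-a); r.append((-(u-a[0])*d[1]+(v-a[1])*d[0]))
            return np.r_[np.array(r)/.5/np.sqrt(8), z[n:]/sig]
        L=np.r_[lo,-5*np.ones(4)];H=np.r_[hi,5*np.ones(4)]
        z=least_squares(f,np.clip(np.r_[p,sh],L+1e-6,H-1e-6),bounds=(L,H),loss='soft_l1'); p=z.x[:n];sh=z.x[n:]
    r=f(z.x)[:-4]*.5*np.sqrt(8); return p,sh,r.reshape(len(cs),-1,20)
def off(p):
    M=R.from_euler('z',p[2]).as_matrix(); return np.array([(.0225,.055,0),(-.0225,.055,0),(-.0225,-.055,0),(.0225,-.055,0)])@M.T+[p[0],p[1],.038]
if __name__=='__main__':
    np.set_printoptions(suppress=True,precision=4)
    for hi in(.53,.8):
        p,sh,r=fitedges(tab,np.array([.559,.136,.19,.45]),[.4,0,-.5,.2],[.7,.3,.6,hi]); print(p,sh,'\n',np.median(r,2))
    O=lambda L,o:(np.array(L)+.5)/6-.5+o
    a=O([(100,135),(272,52),(320,115),(145,195)],[315,205]);b=O([(90,178),(205,42),(262,83),(147,215)],[318,175])
    W=[ray('scene',x,.038) for x in a];W2=[ray('top',x,.038) for x in b];print(np.array(W),np.array(W2))
    d=W[1]-W[0]; y0=np.arctan2(-d[0],d[1]); y0=(y0+np.pi/2)%np.pi-np.pi/2
    p,sh,r=fitedges(off,np.r_[np.mean(W,0)[:2],y0],[.3,-.4,-4],[.7,.2,4]); print('off',p,sh,'\n',np.median(r,2))
E
python3 refine.py
```

```text
[0.5622 0.137  0.186  0.4857] [ 0.0522  0.185  -0.1064 -0.0846] 
 [[0.0485 0.2795 0.0001 0.0426]
 [0.0034 0.1016 0.0114 0.092 ]]
[0.5622 0.137  0.186  0.4857] [ 0.0522  0.185  -0.1064 -0.0846] 
 [[0.0485 0.2795 0.0001 0.0426]
 [0.0034 0.1016 0.0114 0.092 ]]
[[ 0.4454 -0.0579  0.038 ]
 [ 0.4892 -0.1558  0.038 ]
 [ 0.4489 -0.1748  0.038 ]
 [ 0.4082 -0.0766  0.038 ]] [[ 0.4422 -0.0555  0.038 ]
 [ 0.4891 -0.1555  0.038 ]
 [ 0.4519 -0.1741  0.038 ]
 [ 0.4081 -0.0753  0.038 ]]
off [ 0.4474 -0.1164  0.4052] [-0.0114 -0.1387  0.0477  0.0381] 
 [[ 0.013  -0.0065  0.1326 -0.0054]
 [ 0.0399  0.7617  0.0118  0.7513]]
```

```bash
cat > plan.py <<'E'
from h import *
O=np.array([.5622,.137,.13]); YAW=.186; TH=.486
Sf=R.from_euler('z',YAW)
def sw(x,y,z): return Sf.apply([x,y,0])+[O[0],O[1],z]      # sander frame (level) -> world
def down(yyaw): # tool z down, tool y at world yaw yyaw
    y=np.array([np.cos(yyaw),np.sin(yyaw),0]); z=np.array([0,0,-1.]); return R.from_matrix(np.c_[np.cross(y,z),y,z])
def cur():
    s=arm.read_state(); return np.array(s['tcp_pos']),R.from_quat(s['tool_rot'])
def plan(way,grip,p=None,r=None,step=.03,hold=0):
    """way: list of (pos,Rot). prints calls"""
    if p is None: p,r=cur()
    for P,Q in way:
        while True:
            d=r.inv().apply(P-p)/.12; v=(r.inv()*Q).as_rotvec()/np.radians(30)
            m=max(np.abs(d).max(),np.abs(v).max(),1e-9); k=min(1,.99/m)
            n=int(np.ceil(max(k*np.linalg.norm(d)*.12/step,k*np.linalg.norm(v)*30/6.5,1)-1e-6))
            n=min(n,10); e=np.r_[v,d]*k; rows=[list(np.round(e*(i+1)/n,3))+[grip] for i in range(n)]
            if k==1: rows+= [rows[-1]]*min(hold,10-n)
            print([float(x) for w in rows for x in w])
            f=np.array(rows[-1]); p=p+r.apply(f[3:6]*.12); r=r*R.from_rotvec(f[:3]*np.radians(30))
            if k==1: break
    print('end',p.round(4),r.as_quat().round(4))
E
python3 - <<'E'
from plan import *
print(sw(-.115,.155,.19))
D=down(YAW)
plan([(np.array([.46,-.25,.30]),D),(sw(-.115,.155,.28),D),(sw(-.115,.155,.19),D)],0.,hold=2)
E
```

```text
[0.42051949 0.26805965 0.19      ]
[0.0, -0.0, -0.184, 0.198, -0.147, -0.004, 0.0, 0.0, -0.0, -0.367, 0.396, -0.295, -0.009, 0.0, 0.0, -0.0, -0.551, 0.594, -0.442, -0.013, 0.0, 0.0, -0.0, -0.735, 0.792, -0.59, -0.018, 0.0, 0.0, -0.0, -0.918, 0.99, -0.737, -0.022, 0.0]
[0.0, -0.0, -0.149, 0.198, -0.032, -0.004, 0.0, 0.0, -0.0, -0.298, 0.396, -0.064, -0.007, 0.0, 0.0, -0.0, -0.448, 0.594, -0.095, -0.011, 0.0, 0.0, -0.0, -0.597, 0.792, -0.127, -0.014, 0.0, 0.0, -0.0, -0.746, 0.99, -0.159, -0.018, 0.0]
[0.0, -0.0, -0.151, 0.198, 0.047, -0.004, 0.0, 0.0, -0.0, -0.303, 0.396, 0.093, -0.007, 0.0, 0.0, -0.0, -0.454, 0.594, 0.14, -0.011, 0.0, 0.0, -0.0, -0.606, 0.792, 0.186, -0.014, 0.0, 0.0, -0.0, -0.757, 0.99, 0.233, -0.018, 0.0]
[0.0, -0.0, -0.141, 0.153, 0.111, -0.003, 0.0, 0.0, -0.0, -0.281, 0.306, 0.222, -0.006, 0.0, 0.0, -0.0, -0.281, 0.306, 0.222, -0.006, 0.0, 0.0, -0.0, -0.281, 0.306, 0.222, -0.006, 0.0]
[0.0, -0.0, -0.0, 0.248, 0.027, 0.01, 0.0, 0.0, -0.0, -0.0, 0.495, 0.055, 0.019, 0.0, 0.0, -0.0, -0.0, 0.742, 0.082, 0.029, 0.0, 0.0, -0.0, -0.0, 0.99, 0.109, 0.038, 0.0]
[0.0, -0.0,
[... 269 characters left out ...]
 0.082, 0.029, 0.0, 0.0, -0.0, -0.0, 0.99, 0.109, 0.038, 0.0]
[0.0, -0.0, -0.0, 0.248, 0.027, 0.01, 0.0, 0.0, -0.0, -0.0, 0.495, 0.055, 0.019, 0.0, 0.0, -0.0, -0.0, 0.742, 0.082, 0.029, 0.0, 0.0, -0.0, -0.0, 0.99, 0.109, 0.039, 0.0]
[0.0, -0.0, -0.0, 0.172, 0.019, 0.007, 0.0, 0.0, -0.0, -0.0, 0.344, 0.038, 0.013, 0.0, 0.0, -0.0, -0.0, 0.344, 0.038, 0.013, 0.0, 0.0, -0.0, -0.0, 0.344, 0.038, 0.013, 0.0]
[0.0, -0.0, -0.0, -0.0, 0.0, 0.188, 0.0, 0.0, -0.0, -0.0, -0.0, 0.0, 0.375, 0.0, 0.0, -0.0, -0.0, -0.0, 0.0, 0.563, 0.0, 0.0, -0.0, -0.0, -0.0, 0.0, 0.75, 0.0, 0.0, -0.0, -0.0, -0.0, 0.0, 0.75, 0.0, 0.0, -0.0, -0.0, -0.0, 0.0, 0.75, 0.0]
end [0.4205 0.2681 0.19  ] [0.6385 0.7696 0.     0.    ]
```

send_rows(
  deltas=[0,0,-0.18,0.2,-0.15,0,0,0,0,-0.37,0.4,-0.3,0,0,0,0,-0.55,0.6,-0.44,0,0,0,0,-0.73,0.8,-0.59,0,0,0,0,-0.92,0.99,-0.74,-0.02,0],
)

```text
t: 1.72
tcp_pos: [0.3007, -0.4874, 0.2943]
tool_rot: [0.915, 0.402, -0.0, -0.0]
force: [1.0, 0.5, -0.6]
width: 0.0614
finger_force: 0.0
```

send_rows(
  deltas=[0,0,-0.15,0.2,-0.03,0,0,0,0,-0.3,0.4,-0.06,0,0,0,0,-0.45,0.6,-0.1,0,0,0,0,-0.6,0.8,-0.13,0,0,0,0,-0.75,0.99,-0.16,-0.02,0],
)

```text
t: 2.13
tcp_pos: [0.3672, -0.3873, 0.2969]
tool_rot: [0.82, 0.573, -0.0, -0.0]
force: [-0.0, 0.1, -0.8]
width: 0.0284
finger_force: 0.0
```

send_rows(
  deltas=[0,0,-0.15,0.2,0.05,0,0,0,0,-0.3,0.4,0.09,0,0,0,0,-0.45,0.6,0.14,0,0,0,0,-0.6,0.8,0.19,0,0,0,0,-0.76,0.99,0.23,-0.02,0],
)

```text
t: 2.55
tcp_pos: [0.4344, -0.2855, 0.2993]
tool_rot: [0.69, 0.724, 0.0, -0.0]
force: [0.7, -0.8, 1.5]
width: 0.0019
finger_force: 0.0
```

send_rows(
  deltas=[0,0,-0.14,0.15,0.11,0,0,0,0,-0.28,0.3,0.22,0,0,0,0,-0.28,0.3,0.22,0,0,0,0,-0.28,0.3,0.22,0,0],
)

```text
t: 2.88
tcp_pos: [0.4593, -0.2487, 0.2996]
tool_rot: [0.636, 0.772, 0.0, 0.0]
force: [0.1, -0.4, 0.2]
width: 0.0007
finger_force: 0.0
```

send_rows(
  deltas=[0,0,0,0.25,0.03,0.01,0,0,0,0,0.5,0.06,0.02,0,0,0,0,0.75,0.08,0.03,0,0,0,0,0.99,0.11,0.04,0],
)

```text
t: 3.22
tcp_pos: [0.4484, -0.1305, 0.2946]
tool_rot: [0.638, 0.77, -0.0, 0.0]
force: [0.9, 0.3, 1.2]
width: 0.0004
finger_force: 0.0
```

send_rows(
  deltas=[0,0,0,0.25,0.03,0.01,0,0,0,0,0.5,0.06,0.02,0,0,0,0,0.75,0.08,0.03,0,0,0,0,0.99,0.11,0.04,0],
)

```text
t: 3.55
tcp_pos: [0.4391, -0.0111, 0.29]
tool_rot: [0.638, 0.77, -0.0, 0.0]
force: [0.6, 0.4, 0.3]
width: 0.0008
finger_force: 0.0
```

send_rows(
  deltas=[0,0,0,0.25,0.03,0.01,0,0,0,0,0.5,0.06,0.02,0,0,0,0,0.75,0.08,0.03,0,0,0,0,0.99,0.11,0.04,0],
)

```text
t: 3.88
tcp_pos: [0.43, 0.1081, 0.2852]
tool_rot: [0.638, 0.77, -0.0, 0.0]
force: [1.2, 0.1, -0.3]
width: 0.0003
finger_force: 0.0
```

send_rows(
  deltas=[0,0,0,0.25,0.03,0.01,0,0,0,0,0.5,0.06,0.02,0,0,0,0,0.75,0.08,0.03,0,0,0,0,0.99,0.11,0.04,0,0,0,0,0.99,0.11,0.04,0,0,0,0,0.99,0.11,0.04,0],
)

```text
t: 4.38
tcp_pos: [0.4207, 0.2273, 0.2802]
tool_rot: [0.636, 0.771, 0.0, -0.0]
force: [-0.0, 0.1, 0.2]
width: 0.0004
finger_force: 0.0
```

```bash
python3 - <<'E'
from plan import *
s=arm.read_state(); print(s['t'],s['joint_pos'].round(3),s['tcp_pos'],s['tool_rot'],s['width'],s['force'])
plan([(sw(-.115,.155,.28),down(YAW)),(sw(-.115,.155,.19),down(YAW))],0.,hold=2)
E
```

```text
4.3833 [ 0.317  0.045 -0.913  1.847  0.037  1.267 -0.415] [0.42073678 0.22734081 0.28022066] [ 6.36493060e-01  7.71282391e-01  2.28299842e-05 -2.39634784e-04] 0.0003713878968855928 [-0.03367498  0.05967268  0.23621468]
[-0.0, -0.0, 0.005, 0.167, 0.031, 0.001, 0.0, -0.001, -0.001, 0.009, 0.334, 0.063, 0.002, 0.0, -0.001, -0.001, 0.009, 0.334, 0.063, 0.002, 0.0, -0.001, -0.001, 0.009, 0.334, 0.063, 0.002, 0.0]
[0.0, 0.0, 0.0, -0.0, -0.0, 0.25, 0.0, 0.0, 0.0, 0.0, -0.0, -0.0, 0.5, 0.0, 0.0, 0.0, 0.0, -0.0, -0.001, 0.75, 0.0, 0.0, 0.0, 0.0, -0.0, -0.001, 0.75, 0.0, 0.0, 0.0, 0.0, -0.0, -0.001, 0.75, 0.0]
end [0.4205 0.2681 0.19  ] [6.383e-01 7.698e-01 1.000e-04 1.000e-04]
```

send_rows(
  deltas=[0,0,0.01,0.17,0.03,0,0,0,0,0.01,0.33,0.06,0,0,0,0,0.01,0.33,0.06,0.25,0,0,0,0.01,0.33,0.06,0.5,0,0,0,0.01,0.33,0.06,0.75,0,0,0,0.01,0.33,0.06,0.75,0],
)

```text
t: 4.88
tcp_pos: [0.4191, 0.2632, 0.1853]
tool_rot: [0.64, 0.768, -0.004, -0.001]
force: [-1.3, -1.4, -0.7]
width: 0.0004
finger_force: 0.0
```

send_rows(
  deltas=[0,0,0,0,0.1,0,0,0,0,0,0,0.2,0,0,0,0,0,0,0.3,0,0,0,0,0,0,0.4,0,0,0,0,0,0,0.5,0,0],
)

```text
t: 5.3
tcp_pos: [0.4809, 0.2766, 0.1917]
tool_rot: [0.64, 0.768, -0.0, 0.0]
force: [-0.8, -0.4, 0.6]
width: 0.0004
finger_force: 0.6
```

send_rows(
  deltas=[0,0,0,0,0.03,0,0,0,0,0,0,0.06,0,0,0,0,0,0,0.09,0,0,0,0,0,0,0.09,0,0],
)

```text
t: 5.63
tcp_pos: [0.4905, 0.2797, 0.1908]
tool_rot: [0.639, 0.769, 0.0, 0.0]
force: [-0.8, -0.6, 0.7]
width: 0.0004
finger_force: 0.0
```

```bash
python3 - <<'E'
from plan import *
s=arm.read_state(); print(s['t'],s['joint_pos'].round(3),s['tcp_pos'],Sf.inv().apply(s['tcp_pos']-O),s['force'])
print(Sf.inv().apply(s['force']))
E
```

```text
5.6333 [ 0.137  0.365 -0.879  1.766  0.306  1.154 -0.652] [0.49047392 0.27969915 0.19079197] [-0.04409967  0.1535021   0.06079197] [-0.75541193 -0.62263548  0.72456622]
[-0.85752603 -0.47219829  0.72456622]
```

send_rows(
  deltas=[0,0,0,0,0.01,0,0,0,0,0,0,0.02,0,0,0,0,0,0,0.03,0,0,0,0,0,0,0.03,0,0],
)

```text
t: 5.97
tcp_pos: [0.4935, 0.2807, 0.1903]
tool_rot: [0.639, 0.769, -0.0, 0.0]
force: [-0.1, 0.2, 0.5]
width: 0.0004
finger_force: 0.3
```

send_rows(
  deltas=[0,0,0,0,0.01,0,0,0,0,0,0,0.02,0,0,0,0,0,0,0.02,0,0],
)

```text
t: 6.22
tcp_pos: [0.496, 0.2812, 0.1902]
tool_rot: [0.639, 0.769, 0.0, -0.0]
force: [0.0, -0.0, -0.4]
width: 0.0004
finger_force: 0.2
```

send_rows(
  deltas=[0,0,0,0,0.01,0,0,0,0,0,0,0.02,0,0,0,0,0,0,0.02,0,0],
)

```text
t: 6.47
tcp_pos: [0.4985, 0.2817, 0.1903]
tool_rot: [0.639, 0.769, 0.0, -0.0]
force: [0.2, -0.2, 0.9]
width: 0.0006
finger_force: 0.2
```

send_rows(
  deltas=[0,0,0,0,0.01,0,0,0,0,0,0,0.02,0,0,0,0,0,0,0.02,0,0],
)

```text
t: 6.72
tcp_pos: [0.5008, 0.2821, 0.1903]
tool_rot: [0.639, 0.769, 0.0, -0.0]
force: [-0.7, -0.8, 0.2]
width: 0.0003
finger_force: 0.2
```

send_rows(
  deltas=[0,0,0,0,0.01,0,0,0,0,0,0,0.02,0,0,0,0,0,0,0.02,0,0],
)

```text
t: 6.97
tcp_pos: [0.5025, 0.2824, 0.1901]
tool_rot: [0.639, 0.769, -0.001, -0.0]
force: [-4.1, -2.3, 2.1]
width: 0.0006
finger_force: 2.3
```

```bash
python3 - <<'E'
from plan import *
s=arm.read_state();print(s['tcp_pos'],Sf.inv().apply(s['force']))
a=snap('scene','s2')[150:250,180:313]
cv2.imwrite('pics/c4.png',cv2.resize(a,None,fx=6,fy=6,interpolation=cv2.INTER_CUBIC)[:,:,::-1])
E
```

```text
[0.50245292 0.28237527 0.19011265] [-4.48722624 -1.52867406  2.14117826]
```

View pics/c4.png

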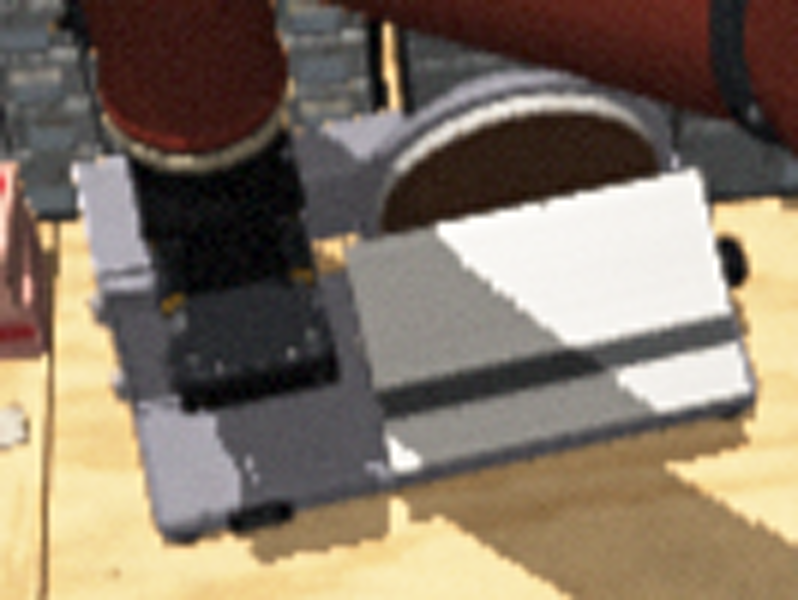

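The picture shows the gripper at (240,300) covering the almost-shut cover, with the force rising to 4.5 N as the catch engages. I'll keep pushing gently.

send_rows(
  deltas=[0,0,0,0,0.01,0,0,0,0,0,0,0.02,0,0,0,0,0,0,0.03,0,0,0,0,0,0,0.03,0,0],
)

```text
t: 7.35
tcp_pos: [0.5052, 0.2826, 0.19]
tool_rot: [0.639, 0.769, -0.002, -0.0]
force: [-6.9, -4.4, 4.4]
width: 0.0004
finger_force: 4.2
```

send_rows(
  deltas=[0,0,0,0,0.01,0,0,0,0,0,0,0.02,0,0,0,0,0,0,0.02,0,0],
)

```text
t: 7.6
tcp_pos: [0.5091, 0.2833, 0.1902]
tool_rot: [0.639, 0.769, -0.0, 0.0]
force: [0.5, 0.2, -0.6]
width: 0.0006
finger_force: 0.1
```

send_rows(
  deltas=[0,0,0,0,0.01,0,0,0,0,0,0,0.02,0,0,0,0,0,0,0.02,0,0],
)

```text
t: 7.85
tcp_pos: [0.5104, 0.284, 0.1902]
tool_rot: [0.639, 0.769, -0.001, -0.0]
force: [-6.1, -4.0, 4.8]
width: 0.0002
finger_force: 4.1
```

send_rows(
  deltas=[0,0,0,0,-0.25,0,0,0,0,0,0,-0.5,0,0,0,0,0,0,-0.5,-0.25,0,0,0,0,0,-0.5,-0.5,0,0,0,0,0,-0.5,-0.75,0,0,0,0,0,-0.5,-0.75,0],
)

```text
t: 8.35
tcp_pos: [0.4539, 0.275, 0.2861]
tool_rot: [0.639, 0.769, 0.004, 0.002]
force: [0.9, 0.8, 0.2]
width: 0.0004
finger_force: 0.0
```

```bash
python3 - <<'E'
from plan import *
s=arm.read_state();print(s['tcp_pos'],s['joint_pos'].round(2))
D=down(.405); b=np.array([.4474,-.1164,0])
plan([(b+[0,0,.20],D),(b+[0,0,.10],D),(b+[0,0,.077],D)],1.,hold=3)
E
```

```text
[0.45392532 0.27504312 0.28607935] [ 0.22  0.19 -0.94  1.73  0.16  1.29 -0.57]
[0.001, -0.0, -0.026, -0.198, -0.041, 0.044, 1.0, 0.002, -0.0, -0.052, -0.396, -0.082, 0.087, 1.0, 0.003, -0.0, -0.078, -0.594, -0.123, 0.131, 1.0, 0.004, -0.001, -0.104, -0.792, -0.164, 0.175, 1.0, 0.005, -0.001, -0.13, -0.99, -0.204, 0.218, 1.0]
[0.001, -0.0, -0.026, -0.198, -0.055, 0.045, 1.0, 0.002, -0.0, -0.053, -0.396, -0.11, 0.089, 1.0, 0.003, -0.0, -0.079, -0.594, -0.165, 0.134, 1.0, 0.004, -0.0, -0.106, -0.792, -0.22, 0.178, 1.0, 0.005, -0.001, -0.132, -0.99, -0.275, 0.223, 1.0]
[0.001, -0.0, -0.027, -0.198, -0.07, 0.046, 1.0, 0.002, -0.0, -0.054, -0.396, -0.14, 0.092, 1.0, 0.003, -0.0, -0.081, -0.594, -0.21, 0.138, 1.0, 0.005, -0.0, -0.108, -0.792, -0.28, 0.184, 1.0, 0.006, -0.0, -0.135, -0.99, -0.351, 0.23, 1.0]
[0.001, -0.0, -0.023, -0.161, -0.07, 0.038, 1.0, 0.001, -0.0, -0.023, -0.161, -0.07, 0.038, 1.0, 0.001, -0.0, -0.023, -0.161, -0.07, 0.038, 1.0, 0.001, -0.0, -0.023, -0.161, -0.07, 0.038, 1.0]
[-0.0, -0.0, 0.0, -0.0, 0.0, 0.208, 1.0, -0.0, -0.0, 0.0, -0.0, 0.0, 0.417, 1.0, -0.0, -0.0, 0.0, -0.0, 0.0, 0.625, 1.0, -0.0, -0.0, 0.0, -0.0, 0.0, 0.833, 1.0, -0.0, -0.0, 0.0, -0.0, 0.0, 0.833, 1.0, -0.0, -0.0, 0.0, -0.0, 0.0, 0.833, 1.0, -0.0, -0.0, 0.0, -0.0, 0.0, 0.833, 1.0]
[-0.0, -0.0, 0.0, -0.0, 0.0, 0.192, 1.0, -0.0, -0.0, 0.0, -0.0, 0.0, 0.192, 1.0, -0.0, -0.0, 0.0, -0.0, 0.0, 0.192, 1.0, -0.0, -0.0, 0.0, -0.0, 0.0, 0.192, 1.0]
end [ 0.4473 -0.1164  0.077 ] [ 5.504e-01  8.349e-01 -0.000e+00 -1.000e-04]
```

send_rows(
  deltas=[0,0,-0.03,-0.2,-0.04,0.02,1,0,0,-0.05,-0.4,-0.08,0.05,1,0,0,-0.08,-0.6,-0.12,0.07,1,0,0,-0.1,-0.8,-0.16,0.08,1,0.005,0,-0.13,-0.99,-0.2,0.1,1],
)

```text
t: 8.77
tcp_pos: [0.4508, 0.1509, 0.2685]
tool_rot: [0.612, 0.791, -0.0, -0.0]
force: [0.2, -0.0, 0.4]
width: 0.026
finger_force: 0.0
```

send_rows(
  deltas=[0,0,-0.03,-0.2,-0.06,0.05,1,0,0,-0.05,-0.4,-0.11,0.09,1,0,0,-0.08,-0.6,-0.17,0.13,1,0,0,-0.11,-0.8,-0.22,0.18,1,0.005,0,-0.13,-0.99,-0.28,0.22,1],
)

```text
t: 9.18
tcp_pos: [0.4479, 0.0272, 0.2419]
tool_rot: [0.585, 0.811, -0.002, -0.001]
force: [0.2, 0.1, -0.0]
width: 0.0592
finger_force: 0.0
```

send_rows(
  deltas=[0,0,-0.03,-0.2,-0.07,0.05,1,0,0,-0.05,-0.4,-0.14,0.09,1,0,0,-0.08,-0.6,-0.21,0.14,1,0,0,-0.11,-0.8,-0.28,0.18,1,0.005,0,-0.13,-0.99,-0.35,0.23,1,0.005,0,-0.13,-0.99,-0.35,0.23,1],
)

```text
t: 9.68
tcp_pos: [0.4445, -0.1023, 0.2135]
tool_rot: [0.559, 0.829, -0.004, -0.003]
force: [-1.3, -0.2, -0.5]
width: 0.0861
finger_force: 0.0
```

```bash
python3 - <<'E'
from plan import *
s=arm.read_state();print(s['tcp_pos'],s['joint_pos'].round(2))
D=down(.405); b=np.array([.4474,-.1164,0])
plan([(b+[0,0,.10],D),(b+[0,0,.077],D)],1.,hold=3)
a=snap('scene','s3')
cv2.imwrite('pics/c5.png',cv2.resize(a[150:250,180:313],None,fx=6,fy=6,interpolation=cv2.INTER_CUBIC)[:,:,::-1])
E
```

```text
[ 0.44446378 -0.10229932  0.21345654] [ 0.73  0.04 -0.61  1.99  0.03  1.13  0.49]
[-0.004, -0.0, -0.01, -0.03, -0.003, 0.236, 1.0, -0.008, -0.0, -0.02, -0.059, -0.007, 0.473, 1.0, -0.013, -0.0, -0.03, -0.089, -0.01, 0.709, 1.0, -0.017, -0.0, -0.039, -0.118, -0.013, 0.946, 1.0, -0.017, -0.0, -0.039, -0.118, -0.013, 0.946, 1.0, -0.017, -0.0, -0.039, -0.118, -0.013, 0.946, 1.0, -0.017, -0.0, -0.039, -0.118, -0.013, 0.946, 1.0]
[0.0, -0.0, -0.0, -0.0, -0.0, 0.191, 1.0, 0.0, -0.0, -0.0, -0.0, -0.0, 0.191, 1.0, 0.0, -0.0, -0.0, -0.0, -0.0, 0.191, 1.0, 0.0, -0.0, -0.0, -0.0, -0.0, 0.191, 1.0]
end [ 0.4474 -0.1164  0.077 ] [ 5.506e-01  8.348e-01  1.000e-04 -1.000e-04]
```

View pics/c5.png

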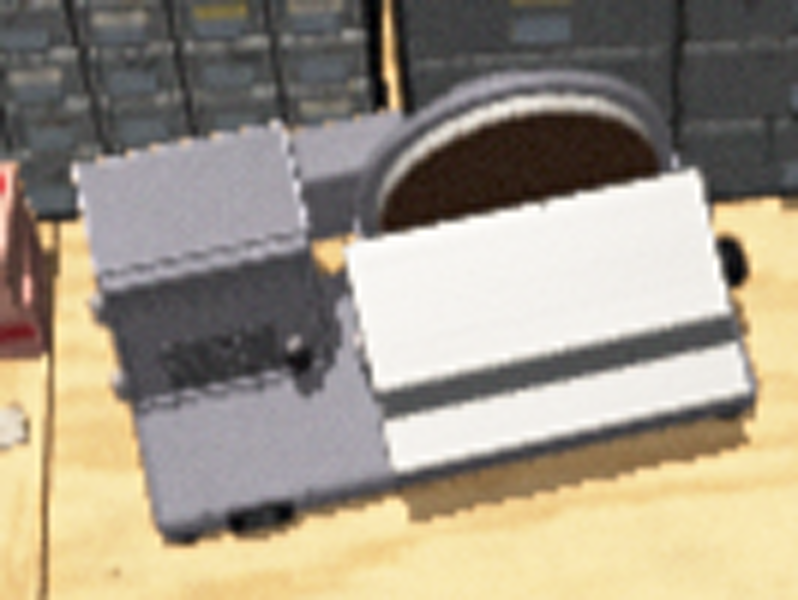

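The view shows the cover shut, flush with its housing (top edge (100,280)-(305,240), parallel to the table edge). Next I'll pick up the offcut.

send_rows(
  deltas=[0,0,-0.01,-0.03,0,0.24,1,-0.01,0,-0.02,-0.06,-0.01,0.47,1,-0.01,0,-0.03,-0.09,-0.01,0.71,1,-0.015,0,-0.04,-0.12,-0.01,0.9,1,-0.015,0,-0.04,-0.12,-0.01,0.9,1,-0.015,0,-0.04,-0.12,-0.01,0.9,1],
)

```text
t: 10.23
tcp_pos: [0.4485, -0.1106, 0.1064]
tool_rot: [0.548, 0.836, 0.001, -0.001]
force: [-0.0, 0.8, 1.0]
width: 0.087
finger_force: 0.0
```

```bash
python3 - <<'E'
from plan import *
D=down(.405); b=np.array([.4474,-.1164,0])
plan([(b+[0,0,.077],D)],1.,hold=2)
E
```

```text
[-0.001, -0.005, 0.011, -0.042, -0.028, 0.245, 1.0, -0.001, -0.005, 0.011, -0.042, -0.028, 0.245, 1.0, -0.001, -0.005, 0.011, -0.042, -0.028, 0.245, 1.0]
end [ 0.4474 -0.1165  0.077 ] [ 0.5505  0.8349  0.     -0.    ]
```

send_rows(
  deltas=[0,-0.005,0.01,-0.02,-0.015,0.12,1,0,-0.005,0.01,-0.04,-0.03,0.245,1,0,-0.005,0.01,-0.04,-0.03,0.245,1],
)

```text
t: 10.48
tcp_pos: [0.4472, -0.1173, 0.0772]
tool_rot: [0.551, 0.835, -0.001, 0.001]
force: [-0.4, 0.0, -0.9]
width: 0.0869
finger_force: 0.0
```

send_rows(
  deltas=[0,0,0,0,0,0,0,0,0,0,0,0,0,0,0,0,0,0,0,0,0,0,0,0,0,0,0,0,0,0,0,0,0,0,0,0,0,0,0,0,0,0,0,0,0,0,0,0,0],
)

```text
t: 11.07
tcp_pos: [0.4473, -0.1174, 0.0773]
tool_rot: [0.551, 0.835, -0.0, 0.001]
force: [0.5, 0.9, 0.2]
width: 0.0488
finger_force: 0.7
```

```bash
python3 - <<'E'
from plan import *
s=arm.read_state();print(s['t'],s['tcp_pos'],s['tool_rot'].round(4),s['joint_pos'].round(2),s['width'],s['finger_force'],s['force'])
E
```

```text
11.0667 [ 0.44726001 -0.11741387  0.0772972 ] [ 5.506e-01  8.348e-01 -4.000e-04  9.000e-04] [ 0.7   0.25 -0.58  2.11  0.18  0.84  0.41] 0.048811094471100755 0.7160323667994817 [0.48271437 0.90872201 0.18500914]
```

send_rows(
  deltas=[0,0,0,0,0,0,0,0,0,0,0,0,0,0,0,0,0,0,0,0,0,0,0,0,0,0,-0.25,0,0,0,0,0,0,-0.5,0,0,0,0,0,0,-0.75,0,0,0,0,0,0,-0.99,0,0,0,0,0,0,-0.99,0],
)

```text
t: 11.73
tcp_pos: [0.4493, -0.1176, 0.2009]
tool_rot: [0.551, 0.835, 0.0, 0.004]
force: [0.6, -0.0, -0.7]
width: 0.0449
finger_force: 30.0
```

```bash
cat >> plan.py <<'E'
def tabR(th=TH,yaw=YAW): return R.from_euler('z',yaw)*R.from_euler('y',-th)
def tp(x,z,y=0,th=TH): return tabR(th).apply([x,y,z])+O
def toolR(th=TH,yaw=YAW):
    M=tabR(th,yaw).as_matrix(); return R.from_matrix(np.c_[-M[:,0],M[:,1],-M[:,2]])
E
python3 - <<'E'
from plan import *
s=arm.read_state();print(s['t'],s['tcp_pos'],s['tool_rot'].round(4),s['joint_pos'].round(2),s['width'],s['finger_force'],s['force'])
print(tp(-.0666,.157),tp(-.0666,.077))
p,r=cur(); H=down(YAW+np.pi/2)
plan([(p+[0,.02,.05],r),(tp(-.0666,.157),toolR())],0.,hold=3)
E
```

```text
11.7333 [ 0.44930689 -0.11757136  0.2008691 ] [5.506e-01 8.348e-01 2.000e-04 4.200e-03] [ 0.75  0.06 -0.61  1.99  0.04  1.09  0.53] 0.044870026841420364 29.999770391732454 [ 0.60405422 -0.0280696  -0.72384851]
[0.43225874 0.1125483  0.23771232] [0.46898165 0.11945863 0.16697566]
[0.0, 0.0, 0.0, 0.075, 0.034, -0.209, 0.0, 0.0, 0.0, 0.0, 0.15, 0.068, -0.417, 0.0, 0.0, 0.0, 0.0, 0.15, 0.068, -0.417, 0.0, 0.0, 0.0, 0.0, 0.15, 0.068, -0.417, 0.0, 0.0, 0.0, 0.0, 0.15, 0.068, -0.417, 0.0]
[-0.049, -0.06, -0.198, 0.131, 0.044, 0.008, 0.0, -0.098, -0.12, -0.396, 0.261, 0.087, 0.016, 0.0, -0.147, -0.18, -0.594, 0.392, 0.131, 0.024, 0.0, -0.197, -0.239, -0.792, 0.522, 0.175, 0.032, 0.0, -0.246, -0.299, -0.99, 0.653, 0.219, 0.039, 0.0]
[-0.049, -0.06, -0.198, 0.092, 0.102, -0.0, 0.0, -0.098, -0.12, -0.396, 0.185, 0.205, -0.001, 0.0, -0.147, -0.18, -0.594, 0.277, 0.307, -0.001, 0.0, -0.196, -0.239, -0.792, 0.369, 0.41, -0.001, 0.0, -0.245, -0.299, -0.99, 0.462, 0.512, -0.001, 0.0]
[-0.045, -0.055, -0.182, 0.027, 0.124, 0.005, 0.0, -0.091, -0.111, -0.365, 0.054, 0.248, 0.01, 0.0, -0.136, -0.166, -0.547, 0.081, 0.372, 0.015, 0.0, -0.136, -0.166, -0.547, 0.081, 0.372, 0.015, 0.0, -0.136, -0.166, -0.547, 0.081, 0.372, 0.015, 0.0, -0.136, -0.166, -0.547, 0.081, 0.372, 0.015, 0.0]
end [0.4323 0.1126 0.2377] [-0.0902  0.9664  0.0224  0.2396]
```

send_rows(
  deltas=[0,0,0,0.08,0.03,-0.21,0,0,0,0,0.15,0.07,-0.42,0,0,0,0,0.15,0.07,-0.42,0],
)

```text
t: 11.98
tcp_pos: [0.4494, -0.0957, 0.25]
tool_rot: [0.55, 0.835, 0.0, 0.003]
force: [1.6, 0.0, -0.4]
width: 0.0443
finger_force: 30.0
```

send_rows(
  deltas=[-0.05,-0.06,-0.2,0.13,0.04,0.01,0,-0.1,-0.12,-0.4,0.26,0.09,0.02,0,-0.15,-0.18,-0.6,0.39,0.13,0.02,0,-0.2,-0.24,-0.79,0.52,0.18,0.03,0,-0.25,-0.3,-0.99,0.65,0.22,0.04,0],
)

```text
t: 12.4
tcp_pos: [0.4408, -0.0146, 0.2404]
tool_rot: [0.313, 0.944, 0.01, 0.101]
force: [-0.1, 1.4, -0.6]
width: 0.0449
finger_force: 30.0
```

send_rows(
  deltas=[-0.05,-0.06,-0.2,0.09,0.1,0,0,-0.1,-0.12,-0.4,0.18,0.2,0,0,-0.15,-0.18,-0.6,0.28,0.31,0,0,-0.2,-0.24,-0.79,0.37,0.41,0,0,-0.25,-0.3,-0.99,0.46,0.51,0,0],
)

```text
t: 12.82
tcp_pos: [0.4338, 0.0672, 0.2353]
tool_rot: [0.054, 0.979, 0.021, 0.194]
force: [-0.6, 0.2, -1.2]
width: 0.0448
finger_force: 30.0
```

```bash
python3 - <<'E'
from plan import *
s=arm.read_state();print(s['t'],s['tcp_pos'],s['tool_rot'].round(4),s['joint_pos'].round(2),s['width'],s['finger_force'],s['force'])
plan([(tp(-.0666,.157),toolR())],0.,hold=3)
E
```

```text
12.8167 [0.43378255 0.06723183 0.23534997] [0.054  0.9794 0.0206 0.1936] [ 0.46 -0.32 -0.64  2.24 -0.19  0.77  1.37] 0.044826867876463505 29.996748031117022 [-0.60343557  0.1966426  -1.20828213]
[-0.041, -0.057, -0.18, 0.016, 0.125, -0.005, 0.0, -0.083, -0.114, -0.361, 0.031, 0.25, -0.01, 0.0, -0.124, -0.171, -0.541, 0.047, 0.375, -0.016, 0.0, -0.124, -0.171, -0.541, 0.047, 0.375, -0.016, 0.0, -0.124, -0.171, -0.541, 0.047, 0.375, -0.016, 0.0, -0.124, -0.171, -0.541, 0.047, 0.375, -0.016, 0.0]
end [0.4323 0.1125 0.2378] [-0.0901  0.9664  0.0223  0.2397]
```

```bash
python3 - <<'E'
from plan import *
plan([(tp(-.0666,.077)+[-.008,-.001,.045],toolR())],0.,hold=3)
E
```

```text
[-0.041, -0.057, -0.18, -0.029, 0.145, 0.092, 0.0, -0.083, -0.114, -0.361, -0.058, 0.29, 0.183, 0.0, -0.124, -0.171, -0.541, -0.086, 0.434, 0.275, 0.0, -0.124, -0.171, -0.541, -0.086, 0.434, 0.275, 0.0, -0.124, -0.171, -0.541, -0.086, 0.434, 0.275, 0.0, -0.124, -0.171, -0.541, -0.086, 0.434, 0.275, 0.0]
end [0.461  0.1184 0.2119] [-0.0901  0.9664  0.0223  0.2397]
```

send_rows(
  deltas=[-0.04,-0.06,-0.18,-0.03,0.15,0.09,0,-0.08,-0.11,-0.36,-0.06,0.29,0.18,0,-0.125,-0.17,-0.54,-0.09,0.43,0.27,0,-0.125,-0.17,-0.54,-0.09,0.43,0.27,0,-0.125,-0.17,-0.54,-0.09,0.43,0.27,0],
)

```text
t: 13.23
tcp_pos: [0.4611, 0.1174, 0.2122]
tool_rot: [-0.087, 0.967, 0.023, 0.238]
force: [0.0, 0.5, -1.5]
width: 0.0446
finger_force: 30.0
```

```bash
python3 - <<'E'
from plan import *
s=arm.read_state();print(s['t'],s['tcp_pos'],s['tool_rot'].round(4),s['joint_pos'].round(2),s['width'],s['finger_force'],s['force'],s['moment'])
print((R.from_quat(s['tool_rot']).inv()*toolR()).as_rotvec())
im=[snap(c,'p_'+c) for c in('scene','top')]
a=im[0][145:245,200:325];b=im[1][145:245,210:335]
cv2.imwrite('pics/c6.png',cv2.resize(np.vstack([a]),None,fx=6,fy=6,interpolation=cv2.INTER_CUBIC)[:,:,::-1])
plan([(tp(-.0666,.077)+[-.004,-.0005,.02],toolR())],0.,hold=3)
E
```

```text
13.2333 [0.46105618 0.1173795  0.2121569 ] [-0.0874  0.9671  0.0231  0.2376] [ 0.38 -0.24 -0.69  2.27 -0.15  0.58  1.53] 0.04457030430840349 29.999490226618946 [ 0.01392183  0.53482136 -1.53342995] [-0.05634333  0.49912907 -0.00727573]
[ 0.00047595 -0.00387552 -0.00586962]
[-0.001, -0.004, -0.015, 0.075, 0.013, 0.208, 0.0, -0.001, -0.004, -0.015, 0.075, 0.013, 0.208, 0.0, -0.001, -0.004, -0.015, 0.075, 0.013, 0.208, 0.0, -0.001, -0.004, -0.015, 0.075, 0.013, 0.208, 0.0]
end [0.4649 0.1189 0.187 ] [-0.0902  0.9664  0.0222  0.2395]
```

View pics/c6.png

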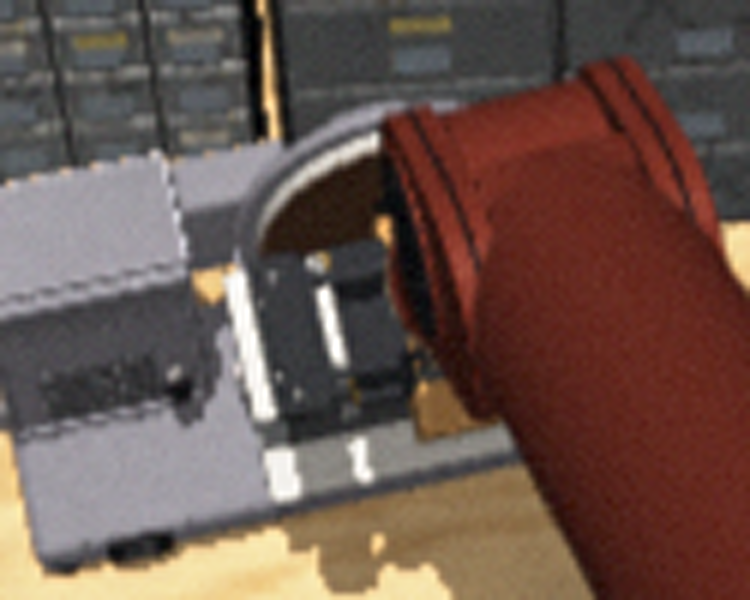

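The picture shows the offcut, held in the gripper over the table with its front end visible at (450,405), and the cover still shut at (95,370). Lowering it.

send_rows(
  deltas=[0,0,-0.01,0.04,0,0.1,0,0,-0.005,-0.015,0.075,0.01,0.21,0,0,-0.005,-0.015,0.075,0.01,0.21,0,0,-0.005,-0.015,0.075,0.01,0.21,0],
)

```text
t: 13.67
tcp_pos: [0.4652, 0.1185, 0.1869]
tool_rot: [-0.09, 0.966, 0.022, 0.24]
force: [-0.4, -0.5, -1.2]
width: 0.0446
finger_force: 30.0
```

```bash
cat > st.py <<'E'
from plan import *
def st():
    np.set_printoptions(suppress=True,precision=4)
    s=arm.read_state(); r=R.from_quat(s['tool_rot']); T=tabR()
    f=T.inv().apply(s['force']); m=T.inv().apply(s['moment'])
    print('t',round(s['t'],2),'table-frame tcp',T.inv().apply(s['tcp_pos']-O),'F',f.round(2),'M',m.round(3),'rot err(tool)',(r.inv()*toolR()).as_rotvec().round(4),'w',round(s['width'],4),'q',s['joint_pos'].round(2))
if __name__=='__main__':
    st(); plan([(tp(-.0666,.082),toolR())],0.,hold=3)
E
python3 st.py
```

```text
t 13.67 table-frame tcp [-0.0607 -0.0003  0.0965] F [-0.99 -0.42 -0.8 ] M [ 0.1    0.596 -0.016] rot err(tool) [-0.0008  0.0003  0.0005] w 0.0446 q [ 0.41 -0.18 -0.73  2.29 -0.1   0.51  1.48]
[-0.002, 0.001, 0.001, 0.049, 0.002, 0.121, 0.0, -0.002, 0.001, 0.001, 0.049, 0.002, 0.121, 0.0, -0.002, 0.001, 0.001, 0.049, 0.002, 0.121, 0.0, -0.002, 0.001, 0.001, 0.049, 0.002, 0.121, 0.0]
end [0.4667 0.119  0.1714] [-0.0902  0.9664  0.0225  0.2395]
```

send_rows(
  deltas=[0,0,0,0.025,0,0.06,0,0,0,0,0.05,0,0.12,0,0,0,0,0.05,0,0.12,0,0,0,0,0.05,0,0.12,0],
)

```text
t: 14.0
tcp_pos: [0.4667, 0.1193, 0.1712]
tool_rot: [-0.091, 0.966, 0.022, 0.24]
force: [0.4, -0.3, -1.0]
width: 0.045
finger_force: 30.0
```

```bash
python3 st.py|head -1
```

```text
t 14.0 table-frame tcp [-0.0666  0.0003  0.0818] F [-0.24 -0.41 -1.06] M [ 0.126  0.515 -0.121] rot err(tool) [-0.0002  0.0009  0.002 ] w 0.045 q [ 0.42 -0.15 -0.76  2.3  -0.05  0.47  1.44]
```

send_rows(
  deltas=[0,0,0,0,0,0.01,0,0,0,0,0,0,0.02,0,0,0,0,0,0,0.02,0,0,0,0,0,0,0.02,0],
)

```text
t: 14.33
tcp_pos: [0.4682, 0.1198, 0.1696]
tool_rot: [-0.091, 0.966, 0.022, 0.241]
force: [-0.1, -0.1, -1.9]
width: 0.0446
finger_force: 30.0
```

```bash
python3 st.py|head -1
```

```text
t 14.33 table-frame tcp [-0.066   0.0004  0.0797] F [-1.02 -0.03 -1.62] M [ 0.067  0.583 -0.064] rot err(tool) [-0.0002  0.0021  0.0023] w 0.0446 q [ 0.43 -0.14 -0.77  2.3  -0.04  0.46  1.43]
```

send_rows(
  deltas=[0,0,0,0,0,0.01,0,0,0,0,0,0,0.02,0,0,0,0,0,0,0.02,0],
)

```text
t: 14.58
tcp_pos: [0.4693, 0.12, 0.1675]
tool_rot: [-0.091, 0.966, 0.022, 0.241]
force: [-2.6, -0.8, 1.9]
width: 0.045
finger_force: 30.0
```

```bash
python3 st.py|head -1
```

```text
t 14.58 table-frame tcp [-0.066   0.0005  0.0773] F [-1.45 -0.3   2.94] M [-0.03   0.519 -0.084] rot err(tool) [-0.0004  0.0021  0.0024] w 0.045 q [ 0.43 -0.14 -0.77  2.3  -0.03  0.45  1.42]
```

send_rows(
  deltas=[0,0,0,0,0,0.005,0,0,0,0,0,0,0.01,0,0,0,0,0,0,0.01,0],
)

```text
t: 14.83
tcp_pos: [0.4696, 0.12, 0.1672]
tool_rot: [-0.091, 0.966, 0.021, 0.24]
force: [-22.1, -3.8, 25.9]
width: 0.0449
finger_force: 30.0
```

```bash
python3 st.py|head -1
```

```text
t 14.83 table-frame tcp [-0.0659  0.0004  0.0768] F [-7.76  0.35 33.41] M [ 0.063  2.178 -0.104] rot err(tool) [-0.0014  0.0016  0.0029] w 0.0449 q [ 0.43 -0.13 -0.78  2.3  -0.02  0.45  1.41]
```

send_rows(
  deltas=[0,0,0,0,0,0.005,0,0,0,0,0,0,0.01,0,0,0,0,0,0,0.01,0],
)

```text
t: 15.08
tcp_pos: [0.4704, 0.1202, 0.1665]
tool_rot: [-0.091, 0.966, 0.021, 0.241]
force: [-26.3, -5.3, 31.5]
width: 0.0453
finger_force: 30.0
```

```bash
python3 st.py|head -1
```

```text
t 15.08 table-frame tcp [-0.0655  0.0005  0.0759] F [-8.99 -0.39 40.43] M [0.125 2.422 0.005] rot err(tool) [-0.0017  0.0023  0.0032] w 0.0453 q [ 0.43 -0.13 -0.78  2.3  -0.02  0.45  1.41]
```

Contact is stiff and 40 N is more than wanted, so I'll back off to a light press and average the readings.

send_rows(
  deltas=[0,0,0,0,0,-0.005,0,0,0,0,0,0,-0.01,0,0,0,0,0,0,-0.01,0],
)

```text
t: 15.33
tcp_pos: [0.4698, 0.12, 0.1664]
tool_rot: [-0.091, 0.966, 0.022, 0.241]
force: [0.2, 0.6, -2.0]
width: 0.0449
finger_force: 30.0
```

```bash
cat > av.py <<'E'
from plan import *
np.set_printoptions(suppress=True,precision=3)
T=tabR(); A=[]
for i in range(8):
    arm.snapshot('top'); s=arm.read_state(); A.append(np.r_[T.inv().apply(s['tcp_pos']-O)*1000,T.inv().apply(s['force']),T.inv().apply(s['moment']),1000*(R.from_quat(s['tool_rot']).inv()*toolR()).as_rotvec()])
A=np.array(A); print('t',s['t'],'w',s['width']); print(A.mean(0),'\nsd',A.std(0)[3:9])
E
python3 av.py
```

```text
t 15.7333 w 0.04483427479281998
[-66.146   0.391  76.023  -1.193  -0.031   1.843   0.      0.6    -0.037
  -0.228   1.935   2.25 ] 
sd [0.266 0.541 0.674 0.032 0.03  0.014]
```

send_rows(
  deltas=[0,0,0,0,0,-0.003,0,0,0,0,0,0,-0.005,0,0,0,0,0,0,-0.005,0],
)

```text
t: 15.98
tcp_pos: [0.4694, 0.1199, 0.1668]
tool_rot: [-0.091, 0.966, 0.022, 0.241]
force: [0.1, -0.9, -2.2]
width: 0.0453
finger_force: 30.0
```

```bash
python3 av.py
```

```text
t 16.3833 w 0.044446222176660215
[-66.163   0.407  76.649  -0.593  -0.11   -1.135   0.085   0.53   -0.029
  -0.247   1.964   2.307] 
sd [0.579 0.365 0.388 0.018 0.017 0.029]
```

send_rows(
  deltas=[0,0,0,0,0,0.003,0,0,0,0,0,0,0.006,0,0,0,0,0,0,0.006,0],
)

```text
t: 16.63
tcp_pos: [0.4698, 0.12, 0.1664]
tool_rot: [-0.091, 0.966, 0.022, 0.241]
force: [-3.2, -0.3, 1.9]
width: 0.0448
finger_force: 30.0
```

```bash
python3 av.py
```

```text
t 17.0333 w 0.044836146962267495
[-66.094   0.409  76.005  -1.789   0.211   4.758   0.015   0.779  -0.059
  -0.348   2.034   2.37 ] 
sd [0.355 0.298 0.827 0.021 0.039 0.018]
```

send_rows(
  deltas=[0,0,0,0,0,0.001,0,0,0,0,0,0,0.002,0,0,0,0,0,0,0.002,0],
)

```text
t: 17.28
tcp_pos: [0.4698, 0.1201, 0.1663]
tool_rot: [-0.091, 0.966, 0.022, 0.241]
force: [-10.2, -1.2, 11.1]
width: 0.0448
finger_force: 30.0
```

```bash
python3 av.py
```

```text
t 17.6833 w 0.044793410997084046
[-66.087   0.433  75.962  -4.252   0.441  15.345  -0.013   1.324  -0.039
  -0.628   1.852   2.503] 
sd [0.538 0.633 0.452 0.03  0.022 0.038]
```

send_rows(
  deltas=[0,0,0,0,0,-0.001,0,0,0,0,0,0,-0.001,0],
)

```text
t: 17.85
tcp_pos: [0.4698, 0.1201, 0.1663]
tool_rot: [-0.091, 0.966, 0.022, 0.241]
force: [-7.1, -0.8, 8.2]
width: 0.0446
finger_force: 30.0
```

```bash
python3 av.py; python3 - <<'E'
from plan import *
out=[]
for c,(x,y) in(('scene',(222,160)),('top',(240,165))):
    im=snap(c,'f_'+c)[y:y+70,x:x+70]; k=cv2.resize(im,None,fx=5.7,fy=5.7,interpolation=cv2.INTER_CUBIC)[:,:,::-1].copy()
    B=[tp(a-.067,z,b) for z in(0,.038) for a,b in((.055,.0225),(.055,-.0225),(-.055,-.0225),(-.055,.0225))]
    q=((proj(c,B)-[x,y]+.5)*5.7).astype(int)
    for i,j in((4,5),(5,6),(6,7),(7,4),(2,6),(3,7),(2,3),(1,5),(1,2)): cv2.line(k,tuple(map(int,q[i])),tuple(map(int,q[j])),(0,255,0),1)
    out.append(k)
cv2.imwrite('pics/c7.png',np.hstack(out))
E
```

```text
t 18.25 w 0.04477779031213892
[-66.092   0.432  75.981  -2.955   0.168  10.438  -0.021   1.078  -0.072
  -0.472   1.953   2.46 ] 
sd [0.462 0.634 0.327 0.017 0.019 0.027]
```

View pics/c7.png

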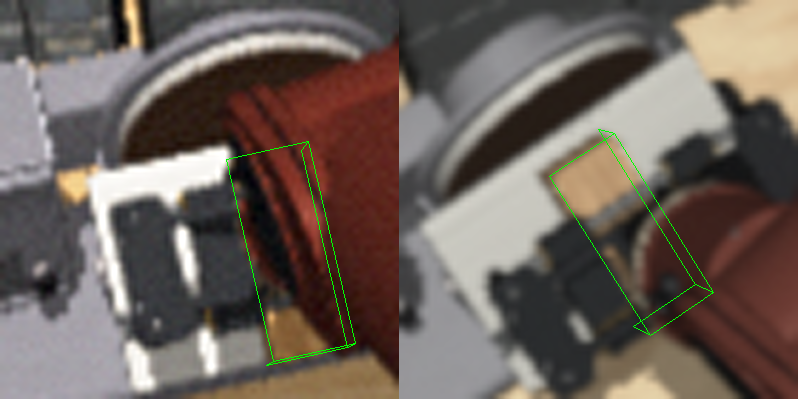

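The overlay lies on the visible wood in both views: the near end at (272,362) on the left, and the disc-side end at (545,172)-(600,135) on the right, about 1 px up-slope of the prediction. I'll measure the end against the table edge in the same picture.

```bash
python3 - <<'E'
from plan import *
from scipy.ndimage import map_coordinates
im=cv2.imread('pics/f_top.png').astype(float)
def edge(pts):
    q=proj('top',pts); v=np.array([map_coordinates(im[:,:,k],[q[:,1],q[:,0]],order=1) for k in range(3)])
    g=np.abs(np.gradient(v,axis=1)).sum(0); k=g.argmax(); j=slice(max(0,k-8),k+9); return (np.arange(len(g))[j]*g[j]).sum()/g[j].sum()
s=np.arange(-.012,.012,.0003)
for b in(.018,.012,.006,0,-.006,-.012): print(b,'end x',round(1e3*(s[0]+.0003*edge([tp(-.012+d,.038,b) for d in s])-.012),1))
for b in(.07,.06,.05,.04,.0,-.04): print('table edge',b,round(1e3*(s[0]+.0003*edge([tp(d,0,b) for d in s])),1))
for a in(-.018,-.022,-.026,-.03): print('left side y',a,round(1e3*(.0225+s[0]+.0003*edge([tp(a,.038,.0225+d) for d in s])),1),'right',round(1e3*(-.0225+s[0]+.0003*edge([tp(a,.038,-.0225+d) for d in s])),1))
E
```

```text
0.018 end x -5.7
0.012 end x -5.9
0.006 end x -5.7
0 end x -6.2
-0.006 end x -5.5
-0.012 end x -6.2
table edge 0.07 1.4
table edge 0.06 0.1
table edge 0.05 0.6
table edge 0.04 0.8
table edge 0.0 0.4
table edge -0.04 0.8
left side y -0.018 27.7 right -21.8
left side y -0.022 28.0 right -18.8
left side y -0.026 28.0 right -20.6
left side y -0.03 27.8 right -19.3
```

```bash
python3 - <<'E'
from plan import *
from scipy.ndimage import map_coordinates
im=cv2.imread('pics/f_top.png').astype(float)
def prof(pts):
    q=proj('top',np.array(pts)); return np.array([map_coordinates(im[:,:,k],[q[:,1],q[:,0]],order=1) for k in range(3)])
s=np.arange(-.026,.006,.002)
P=np.mean([prof([tp(d,.038,b) for d in s]) for b in(.012,.006,0,-.006)],0).T
for d,c in zip(s,P): print(round(d*1e3),c.round())
s=np.arange(-.034,.036,.002)
P=np.mean([prof([tp(a,.038,d) for d in s]) for a in(-.018,-.022,-.026)],0).T
for d,c in zip(s,P): print('y',round(d*1e3),c.round())
E
```

```text
-26 [115. 154. 189.]
-24 [115. 154. 189.]
-22 [116. 155. 190.]
-20 [116. 155. 190.]
-18 [116. 154. 189.]
-16 [112. 149. 183.]
-14 [103. 137. 168.]
-12 [ 90. 120. 146.]
-10 [ 84. 107. 127.]
-8 [101. 118. 132.]
-6 [136. 148. 156.]
-4 [165. 176. 179.]
-2 [186. 195. 197.]
0 [191. 200. 201.]
2 [190. 198. 199.]
4 [170. 178. 179.]
y -34 [188. 196. 198.]
y -32 [188. 197. 198.]
y -30 [188. 197. 197.]
y -28 [187. 195. 196.]
y -26 [182. 192. 194.]
y -24 [173. 185. 191.]
y -22 [158. 177. 191.]
y -20 [141. 168. 192.]
y -18 [128. 162. 192.]
y -16 [119. 156. 190.]
y -14 [116. 154. 189.]
y -12 [115. 154. 188.]
y -10 [116. 154. 189.]
y -8 [115. 154. 188.]
y -6 [113. 152. 187.]
y -4 [112. 151. 186.]
y -2 [114. 153. 188.]
y 0 [116. 155. 189.]
y 2 [116. 155. 189.]
y 4 [115. 154. 188.]
y 6 [115. 154. 189.]
y 8 [117. 156. 191.]
y 10 [118. 157. 192.]
y 12 [117. 157. 192.]
y 14 [116. 156. 191.]
y 16 [115. 155. 191.]
y 18 [115. 154. 189.]
y 20 [111. 149. 180.]
y 22 [103. 136. 161.]
y 24 [ 96. 121. 138.]
y 26 [108. 123. 133.]
y 28 [139. 150. 154.]
y 30 [168. 177. 179.]
y 32 [184. 192. 194.]
y 34 [190. 198. 199.]
```

```bash
python3 -c "
from cell import arm
s=arm.read_state();print(s['t'],s['force'],s['width']);print(arm.job_done())"
```

```text
18.35 [-7.1436006  -1.17647822  7.02830117] 0.04480724719303453
the job is handed in; nothing more can be done
None
```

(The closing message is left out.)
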